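Bench bits back into their fitted holders

TASK

Put the four loose bits away: set each into the wooden holder block whose recess is made for it - the short jar upright in the large round recess, the steel lock ring flat in the medium round recess, the brass tube upright in the small round recess, and the battery lying in the long recess. Each must sit fully down on the floor of its recess and be let go; do not knock the jar or the tube over.

Things in the scene. Friction and masses are not known exactly. Their poses are not given: they have to be found in the camera images.
- wax_jar: short grey plastic jar with black screw cap, standing upright; body 56 mm in diameter up to z 49 mm, cap 48 mm in diameter, 60 mm tall in all, 0.11 kg. Origin: centre of its underside, z up.
- lock_ring: knurled dark steel lock ring lying flat, 36 mm outside diameter, 8 mm thick (take it by its outside). Origin: centre of its underside, z up.
- battery_center (a point): round red and white battery lying on its side, 15 mm in diameter (touches as about 17), 50 mm long; it can roll. This point is its centre; its y axis runs along its length.
- brass_tube: thin brass tube standing upright on the worktop, 12 mm in diameter, 58 mm tall, 13 g. Origin: centre of its underside, z up.
- jar_holder: brown wooden block 86 x 86 mm, 14 mm high, fixed, with one large round recess 70 mm in diameter and 6 mm deep in its middle, with a black floor, for the jar. Origin: centre of its underside; the recess floor is 8 mm above it.
- ring_holder: brown wooden block 76 x 76 mm, 11 mm high, fixed, with one medium round recess 50 mm in diameter and 3 mm deep in its middle, with a black floor, for the lock ring. Origin: centre of its underside; the recess floor is 8 mm above it.
- cell_holder: brown wooden block 50 (x) x 86 (y) mm, 12 mm high, fixed, with one straight-sided long recess 26 mm (x) by 64 mm (y), 4 mm deep in its middle, with a black floor, for the battery, which lies along y. Origin: centre of its underside; the recess floor is 8 mm above it.
- tube_holder: brown wooden block 60 x 60 mm, 20 mm high, fixed, with one small round recess 24 mm in diameter and 12 mm deep in its middle, with a black floor, for the upright brass tube. Origin: centre of its underside; the recess floor is 8 mm above it.
Things that resemble listed ones, but are neither listed nor needed, are in the scene too. Leave any red look-alike of the lock_ring alone.

How it is judged:
By the outcome, as a careful person would: the job done as asked, in the order asked, and still so for the second after the job is handed in, with the robot touching nothing.
It also fails if it takes over 96 s, if anything falls off the work surface, if the arm or the gripper's body presses on something with over 40 N, if the wrist force passes 120 N, or if a joint passes its speed limit or range.

ROBOT

A 6-joint arm with a two-finger parallel gripper is mounted at the origin on a cart in front of the work surface, level with it; the furniture and walls round the work are solid. World frame = base frame: x ahead of the robot, y to its left, z up, the work surface at z = 0. Lengths are in mm, angles in rad, forces in N, time in s.
With the tool pointing down it reaches from about 300 to 775 mm from the base axis. Payload 14.6 kg.
Tool frame: the origin (TCP) lies at the very end of the fingers, on their centre line; the grasp point (between the pads) lies 19 mm behind it; z points along the fingers, y is the line along which they close (so a half turn about z gives the same grasp; the last joint's range is limited). The gripper opens to 94 mm and grips with 3 to 60 N. Pads are 16 mm wide; open, the fingers measure 119 mm over their backs; the gripper's body (75 mm by 177 mm) begins 78 mm behind the grasp point.
Start: joints at [1.225, 0.3, 1.521, -0, 1.321, -0.067], TCP at [151.359, 528.753, 205.446] pointing down, gripper open.
Joint ranges: [-3.03, 3.03], [-0.79, 2.21], [0.23, 2.52], [-1.04, 4.18], [0, 3.07], [-2.55, 2.55]. Speed limits (rad/s): [2.22, 2.22, 2.57, 3.14, 3.14, 3.14].

INTERFACE

Orientations are given as a unit quaternion [x, y, z, w].
In Python, from bench import telemetry, optics, job gives the robot as it stands. The module is installed in compiled form; this text tells all that it offers.
- The arm moves only by the shell command python3 -m creep 'ROWS' [FORCE]. ROWS is JSON, a list that holds one entry, the list of rows, each a list of 7 numbers: the shift along the tool's x, y, z in cm, then the turn, a rotation vector about the tool's x, y, z in units of 8 degrees (1.0 is 8 degrees), then the opening in per cent of the stroke, from 0 (shut) to 100 (fully open). A call has 1 to 10 rows; each row is the pose to reach, as a shift and turn from the pose commanded when the call began, along the tool's axes at that moment; what a row does not reach only later rows make up. A row lasts 1/8 s, in which the tool goes at most 62.5 mm and 10.7 degrees, less where a joint would pass 70% of its speed; a pose out of reach is approached as far as the arm can. A call with a gripper value outside its range is refused whole. The fingers move at their own pace and stop on an object; FORCE is the grip in N (left out, the last holds). Time passes only in rows, so rows that repeat a pose let the fingers close. It gives the time, the measured TCP pose, the force, the opening and the grip force at its end, in the units of the state.
- telemetry.read_state(): the state, without advancing time (a new reading comes with each control period).
- optics.capture(name): name is "side" or "top"; returns a dict with "color" (384x512x3 uint8, red, green, blue), "fx", "fy", "cx", "cy" (pixels), "D" ([k1, k2, p1, p2, k3] as OpenCV has them; the pictures are not rectified), "camera_from_world" (4x4, takes a point from world to camera coordinates). Camera axes: x right, y down, z forward; pixel columns grow to the right and rows downward; lengths in mm; the calibration is good to about 2 mm. A picture is of the moment at which its call begins. There is no depth.
- job.job_done(): hands the job in; it is judged then, once.
Trained networks look in a picture, given as the dict that the camera call returned (one of the last four; its "shot" number tells which), for a name from the list of things; names that differ only in an ending like _2 or _b are one class to them, and where a whole thing is asked for, a point or a joint stands for the part that bears it (a point fixed in the world has none). Each returns a list of dicts, best first, with "conf" (0 to 1); they miss things now and then, are a little off and sometimes report something else, mostly with a low value. They report only what shows in the picture. A call takes as long as a camera call. They do not tell look-alikes from the thing itself.
- optics.trace(thing, picture): "pixels" (384x512 bool, what is visible of it).
- optics.landmark_of(thing, picture): "location" ([x, y, z] in mm, in the coordinates of the camera as it stood for that picture, good to about 4 mm: a listed point, or the origin of a listed thing).
The state is a dict: "time": time; "qpos": joint angles; "qvel": joint speeds; "joint_efforts": joint torques, N m; "tool_pos": TCP position; "tool_rot": TCP orientation; "ft_force": force on the tool from outside, world axes, zero at the start; "torque": the same for the moment, N m; "gripper_width": finger opening in mm; "gripper_force": force on a finger pad.
Only numpy, scipy, OpenCV 4.12 (cv2) and the standard library are available. Lean on these libraries where they do the work, as an engineer would, in place of code of your own. Each camera call takes 0.05 s, during which the arm holds its last target. There are 200 camera calls.

## Working session

There is one attempt and no reset: what is moved stays moved. The work goes in short steps, Python scripts to look and compute and a shell command to move; the robot and the scene stay as the last step left them, time stands still between calls to the robot, and variables do not carry over. Pictures are saved under pics/ and viewed, at most 18 in all, crops included, and the job is handed in when it is done.

```bash
mkdir -p pics; cat > h.py <<'E'
import numpy as np, cv2
from bench import telemetry, optics, job
from scipy.spatial.transform import Rotation as R
def ray(p,u,v,z):
    K=np.array([[p['fx'],0,p['cx']],[0,p['fy'],p['cy']],[0,0,1.]])
    n=cv2.undistortPoints(np.array([[[u,v]]],float),K,np.array(p['D'],float))[0,0]
    T=np.linalg.inv(np.array(p['camera_from_world'])); o=T[:3,3]; d=T[:3,:3]@[n[0],n[1],1]
    return o+d*(z-o[2])/d[2]
def world(p,l):
    T=np.linalg.inv(np.array(p['camera_from_world'])); return T[:3,:3]@np.array(l)+T[:3,3]
def save(p,n,crop=None,s=1):
    im=p['color'][:,:,::-1]
    if crop: a,b,c,d=crop; im=im[b:d,a:c]
    cv2.imwrite('pics/'+n,cv2.resize(im,None,fx=s,fy=s,interpolation=cv2.INTER_CUBIC))
def togo(x,y,z,dy=0):
    """tool-frame shift in cm from the present pose to world x,y,z"""
    s=telemetry.read_state(); r=R.from_quat(s['tool_rot'])
    print('shift cm',np.round(r.inv().apply(np.array([x,y,z])-s['tool_pos'])/10,2))
    print('tool y axis',np.round(r.as_matrix()[:,1],3),'yaw of y deg',np.degrees(np.arctan2(r.as_matrix()[1,1],r.as_matrix()[0,1])))
E
python3 - <<'E'
from h import *
np.set_printoptions(precision=1,suppress=True)
print(telemetry.read_state())
for c in ['top','side']:
    p=optics.capture(c); save(p,c+'0.png',s=1.5)
    print(c,np.linalg.inv(np.array(p['camera_from_world']))[:3,3])
    for t in ['wax_jar','lock_ring','battery_center','brass_tube','jar_holder','ring_holder','cell_holder','tube_holder']:
        for d in optics.landmark_of(t,p):
            w=world(p,d['location']); T=np.array(p['camera_from_world'])
            q=cv2.projectPoints(np.array([d['location']],float),np.zeros(3),np.zeros(3),np.array([[p['fx'],0,p['cx']],[0,p['fy'],p['cy']],[0,0,1.]]),np.array(p['D'],float))[0].ravel()
            print(t,round(d['conf'],2),w,q*1.5)
E
```

```text
{'time': 0.0, 'qpos': array([ 1.2,  0.3,  1.5, -0. ,  1.3, -0.1]), 'qvel': array([-0., -0., -0., -0., -0., -0.]), 'joint_efforts': array([ -0. , -53.2, -35.3,   0.1,   0. ,  -0. ]), 'tool_pos': array([151.3, 528.5, 204.9]), 'tool_rot': array([ 0.1,  1. , -0. , -0. ]), 'ft_force': array([ 1. ,  0. , -0.2]), 'torque': array([-0.,  0., -0.]), 'gripper_force': 0.0, 'gripper_width': 93.96631490833538}
top [430.3 151.9 880.1]
wax_jar 0.98 [367.9 232.1   1.1] [325.4 403.3]
lock_ring 0.57 [313.  329.7  -2.3] [254.8 445.8]
lock_ring 0.5 [386.7 357.2   2.4] [233.  391.8]
battery_center 0.53 [449.3  19.8   8.7] [481.4 337.7]
battery_center 0.36 [522.4 339.1   2.6] [244.8 291.8]
brass_tube 0.6 [559.9 -12.2  -0.3] [499.8 256.4]
jar_holder 0.72 [521.1 341.9  -2.6] [243.6 293.1]
ring_holder 0.68 [521.3 341.5  -1.2] [243.7 292.9]
ring_holder 0.67 [627.  147.7  -0.3] [381.8 212.3]
cell_holder 0.71 [676.1  61.2  -4.5] [442.5 176.5]
tube_holder 0.88 [565.1 244.2   5.2] [312.8 258.3]
side [ 137.  -603.8  685.5]
wax_jar 0.71 [365.5 235.3  -1.3] [277.8 312.3]
lock_ring 0.63 [388.9 356.9   0.7] [266.9 264.3]
battery_center 0.76 [449.8  16.6   9.2] [394.8 384.9]
brass_tube 0.69 [555.  -11.7   1.2] [476.3 379.1]
jar_holder 0.58 [525.2 343.1   2.6] [348.7 247.6]
ring_holder 0.74 [628.1 144.3   0.4] [464.1 299.3]
cell_holder 0.83 [682.7  60.6  -1.5] [526.4 322.6]
tube_holder 0.59 [564.1 243.6   0.5] [396.6 274.7]
tube_holder 0.59 [629.1 150.1   0.4] [462.7 297. ]
tube_holder 0.54 [388.5 360.7   0.8] [266.  263.1]
```

View pics/top0.png

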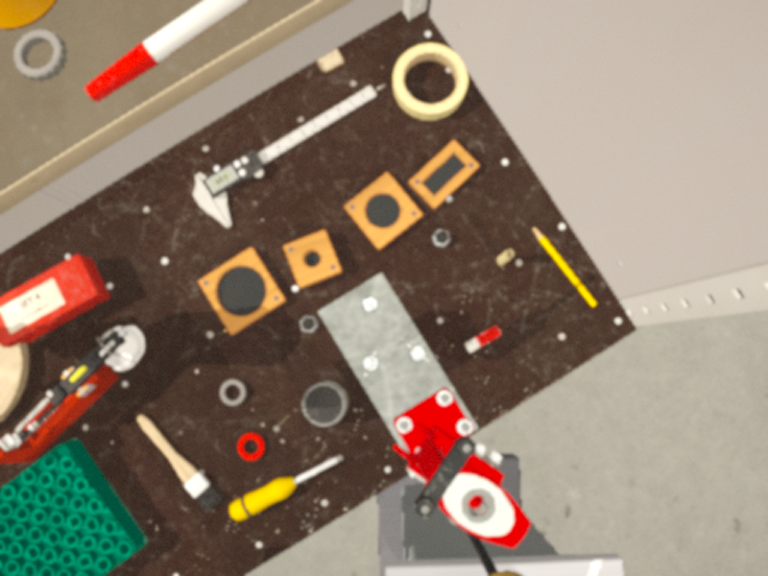

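View pics/side0.png

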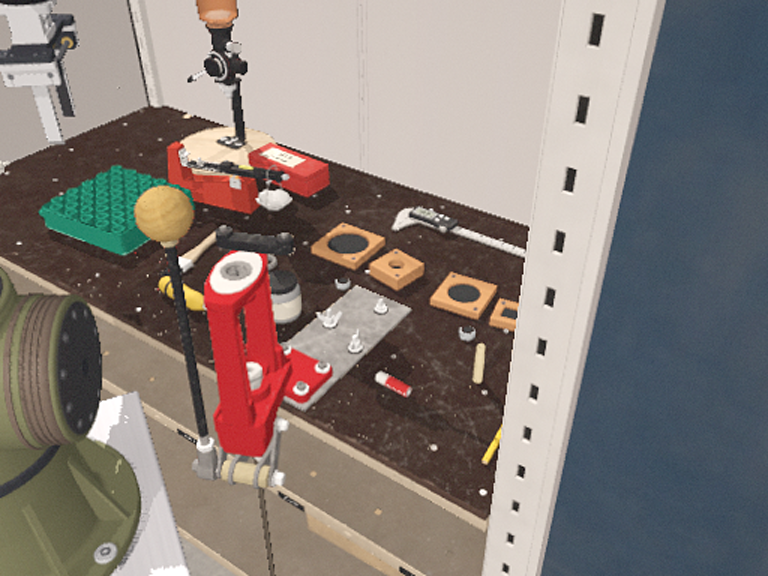

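The top view shows the jar at (325,403), a grey ring at (232,391), a red look-alike ring at (251,446), the battery at (483,340) and the brass tube at (506,257). The holders are at (242,291) for the jar, (312,258) for the tube, (384,210) for the ring and (444,174) for the battery. A tall red toggle clamp stands near (450,470). The grey ring fits "dark steel"; the red one is to be left alone.

```bash
python3 - <<'E'
from h import *
np.set_printoptions(precision=1,suppress=True)
P={c:optics.capture(c) for c in ['top','side']}
p=P['top']; save(p,'ring.png',(130,235,250,320),5)
hsv=cv2.cvtColor(p['color'],cv2.COLOR_RGB2HSV)
def outline(m,z):
    m=m.astype(np.uint8); n,l,st,ce=cv2.connectedComponentsWithStats(m); k=1+np.argmax(st[1:,4])
    c=cv2.findContours((l==k).astype(np.uint8),0,1)[0][0][:,0]
    w=np.array([ray(p,u,v,z)[:2] for u,v in c],np.float32); return cv2.minAreaRect(w), w
for t,z in [('wax_jar',55),('lock_ring',4),('battery_center',8.5),('brass_tube',58)]:
    for d in optics.trace(t,p)[:3]:
        (r,w)=outline(d['pixels'],z); ys,xs=np.nonzero(d['pixels']); print(t,round(d['conf'],2),'px',xs.mean()*1.5,ys.mean()*1.5,r)
# holders: wood colour blobs
wood=cv2.inRange(hsv,(8,110,120),(22,255,255))
for name,(u,v),h in [('jar',(242,291),14),('tube',(312,258),20),('ring',(384,210),11),('cell',(444,174),12)]:
    m=np.zeros_like(wood); u,v=int(u/1.5),int(v/1.5); m[v-32:v+32,u-32:u+32]=wood[v-32:v+32,u-32:u+32]
    r,w=outline(m>0,h); print(name,r)
    g=p['color'].max(2)<75; mm=np.zeros_like(g); mm[v-17:v+17,u-17:u+17]=g[v-17:v+17,u-17:u+17]
    n,l,st,ce=cv2.connectedComponentsWithStats(mm.astype(np.uint8)); k=l[v,u]
    if k: print('  floor',ray(p,*ce[k],8)[:2],outline(l==k,8)[0])
# clamp triangulation
def tri(a,b):
    A=ray(P['top'],a[0]/1.5,a[1]/1.5,0);B=ray(P['side'],b[0]/1.5,b[1]/1.5,0)
    o=[np.linalg.inv(np.array(P[c]['camera_from_world']))[:3,3] for c in('top','side')]
    d=[A-o[0],B-o[1]]; M=np.stack([d[0],-d[1]],1); s=np.linalg.lstsq(M,o[1]-o[0],rcond=None)[0]
    q=[o[0]+d[0]*s[0],o[1]+d[1]*s[1]]; print(sum(q)/2,np.linalg.norm(q[0]-q[1]))
tri((477,502),(238,270)); tri((425,508),(222,237)); tri((462,445),(288,243)); tri((505,576),(165,215))
E
```

```text
wax_jar 0.9 px 323.5901856763926 402.7181697612732 ((371.6220397949219, 229.02960205078125), (57.09859848022461, 56.517250061035156), 88.50743865966797)
lock_ring 0.72 px 232.2305389221557 391.8952095808383 ((386.22601318359375, 357.519775390625), (32.849159240722656, 34.325279235839844), 89.06915283203125)
lock_ring 0.42 px 250.93478260869568 446.25 ((313.4607849121094, 334.2527770996094), (32.54652404785156, 29.942270278930664), 88.83513641357422)
battery_center 0.65 px 482.19485294117646 338.4485294117647 ((448.11798095703125, 18.848651885986328), (12.248690605163574, 47.00981903076172), 26.90726089477539)
brass_tube 0.44 px 504.6549295774648 256.01408450704224 ((551.598388671875, -7.232205390930176), (10.843064308166504, 23.524513244628906), 42.78160858154297)
jar ((523.483154296875, 343.17828369140625), (92.8973388671875, 94.30844116210938), 30.87049674987793)
tube ((563.031494140625, 244.69000244140625), (66.92147827148438, 66.40122985839844), 20.091726303100586)
  floor [564.2 246.4] ((564.0826416015625, 246.07998657226562), (10.322840690612793, 10.338591575622559), 88.04315948486328)
ring ((627.8497924804688, 146.85086059570312), (82.37054443359375, 82.78015899658203), 36.935264587402344)
cell ((676.0485229492188, 61.377872467041016), (56.82105255126953, 92.35450744628906), 41.75090408325195)
[279.   62.2 212.9] 0.2507287252827555
[277.5 115.5 224.8] 0.1825995203444861
[339.9  75.7 223.1] 3.6918223377390897
[223.4  53.8 299.8] 20.13110540364943
```

View pics/ring.png

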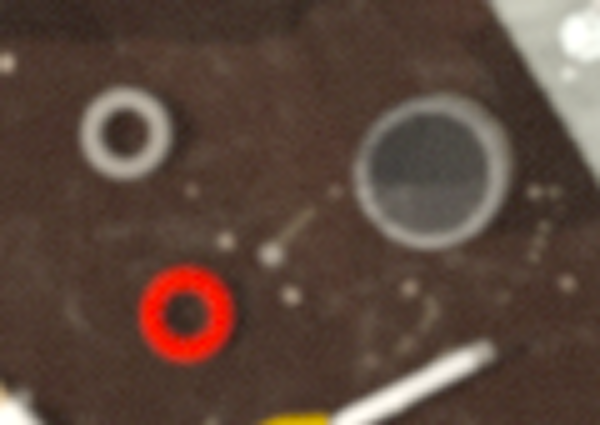

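Grey ring at crop pixel (125,133) is plain steel and the right size. The red one at (187,313) is the look-alike. Jar at (430,170). Now I'll work out the move to above the jar.

```bash
python3 - <<'E'
from h import *
togo(371,230,130)
print(R.from_quat(telemetry.read_state()['tool_rot']).as_matrix().round(3))
E
```

```text
shift cm [-29.34 -22.67   7.54]
tool y axis [ 0.275  0.961 -0.   ] yaw of y deg 74.02261651950289
[[-0.961  0.275 -0.   ]
 [ 0.275  0.961 -0.   ]
 [ 0.    -0.    -1.   ]]
```

```bash
python3 -m creep '[[[-5,-4,1,0,0,1,100],[-10,-8,2,0,0,2,100],[-15,-11.5,3,0,0,3,100],[-20,-15.5,4,0,0,4,100],[-25,-19,5,0,0,5,100],[-29,-22.6,6,0,0,5.5,100],[-29.3,-22.7,7,0,0,5.5,100],[-29.3,-22.7,7,0,0,5.5,100]]]' 30; python3 - <<'E'
from h import *
np.set_printoptions(precision=1,suppress=True)
togo(370.5,230.5,20); print(telemetry.read_state()['qpos'])
P=optics.capture('side'); save(P,'side1.png',s=1.5)
for d in optics.landmark_of('wax_jar',P): print(d['conf'],world(P,d['location']))
P=optics.capture('top'); save(P,'top1.png',s=1.5)
E
```

```text
time: 2.2
tool_pos: [370.3, 229.9, 135.0]
tool_rot: [0.5, 0.866, -0.0, -0.0]
ft_force: [0.1, -0.2, -0.2]
gripper_width: 93.9
gripper_force: 0.0
shift cm [ 0.   0.1 11.5]
tool y axis [ 0.9  0.5 -0. ] yaw of y deg 30.011356083599406
[ 0.5  0.1  1.9  0.   1.1 -0.1]
0.78 [366.  236.5   0.5]
```

View pics/side1.png

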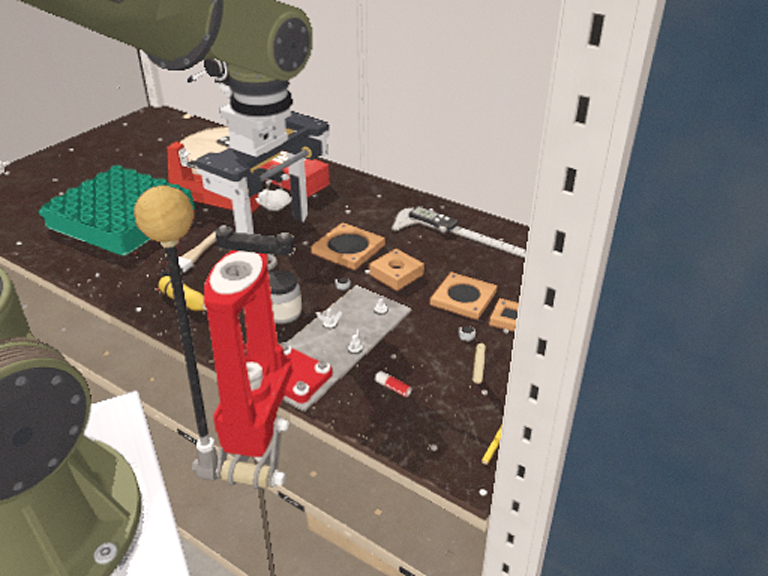

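The side view shows the gripper above the jar (jar at about (285,295)), clear of the clamp. Descending and gripping.

```bash
python3 -m creep '[[[0,0.2,4,0,0,0,100],[0,0.2,8,0,0,0,100],[0,0.2,11.3,0,0,0,100],[0,0.2,11.3,0,0,0,60],[0,0.2,11.3,0,0,0,45],[0,0.2,11.3,0,0,0,40],[0,0.2,11.3,0,0,0,40],[0,0.2,11.3,0,0,0,40]]]' 25;  python3 - <<'E'
from h import *
togo(523.5,343.5,110)
E
```

```text
time: 3.35
tool_pos: [372.6, 231.1, 23.2]
tool_rot: [0.5, 0.866, 0.0, 0.0]
ft_force: [-3.4, -0.2, 7.4]
gripper_width: 55.6
gripper_force: 25.0
shift cm [ 2.18 18.7  -8.66]
tool y axis [0.866 0.5   0.001] yaw of y deg 30.023795581827482
```

```bash
python3 -m creep '[[[0,0,-4,0,0,0,40],[0,0,-8,0,0,0,40],[0.7,5,-8.6,0,0,0,40],[1.5,11,-8.6,0,0,0,40],[2.2,16,-8.6,0,0,0,40],[2.2,18.7,-8.6,0,0,0,40],[2.2,18.7,-8.6,0,0,0,40]]]';  python3 - <<'E'
from h import *
P=optics.capture('top'); save(P,'top2.png',(100,130,260,250),5)
for c in ['top','side']:
    P=optics.capture(c)
    for t in ['wax_jar','jar_holder']:
        for d in optics.landmark_of(t,P): print(c,t,d['conf'],world(P,d['location']))
togo(523.5,343.5,32)
E
```

```text
time: 4.22
tool_pos: [523.8, 343.8, 107.7]
tool_rot: [0.5, 0.866, -0.0, -0.0]
ft_force: [-0.8, -0.2, -1.2]
gripper_width: 55.5
gripper_force: 25.0
top wax_jar 0.5 [518.83854362 345.07768272  86.00260527]
top jar_holder 0.57 [521.26106126 339.93281821   0.73014912]
side wax_jar 0.57 [518.88777406 346.09780059  85.23042098]
side jar_holder 0.59 [525.11108817 346.33929871  -0.92404518]
shift cm [-0.01  0.06  7.68]
tool y axis [0.866 0.5   0.   ] yaw of y deg 30.020725063789136
```

View pics/top2.png

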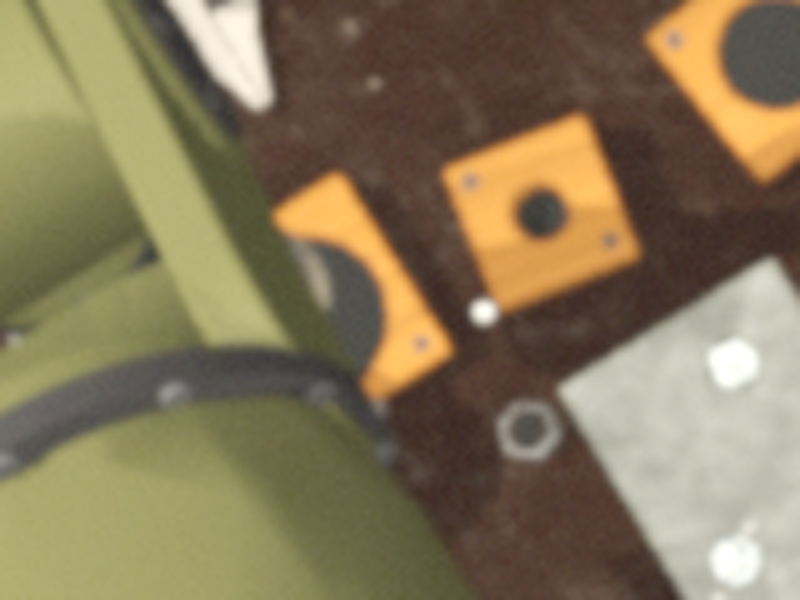

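The arm hides most of it; the jar edge and holder recess show near crop (340,300). The jar estimate from both cameras is about 3 mm toward −tool x, so I'll shift +2 mm.

```bash
python3 -m creep '[[[0.2,0,4,0,0,0,40],[0.2,0,6.8,0,0,0,40],[0.2,0,7.3,0,0,0,40],[0.2,0,7.6,0,0,0,40],[0.2,0,7.6,0,0,0,40]]]'
```

```text
time: 5.2
tool_pos: [522.7, 345.5, 33.6]
tool_rot: [0.5, 0.866, 0.001, 0.0]
ft_force: [-0.6, -0.0, -0.9]
gripper_width: 55.5
gripper_force: 25.0
```

```bash
python3 -m creep '[[[0,0,0.1,0,0,0,40],[0,0,0.2,0,0,0,40],[0,0,0.2,0,0,0,40]]]'; python3 - <<'E'
from h import *
togo(524.5,342.5,31)
P=optics.capture('side'); save(P,'side3.png',(150,100,310,220),5)
E
```

```text
time: 5.58
tool_pos: [522.4, 345.4, 31.3]
tool_rot: [0.5, 0.866, 0.0, 0.0]
ft_force: [-1.7, -1.2, 5.8]
gripper_width: 55.7
gripper_force: 25.0
shift cm [-0.35  0.03  0.03]
tool y axis [0.866 0.5   0.001] yaw of y deg 30.02649697051475
```

View pics/side3.png

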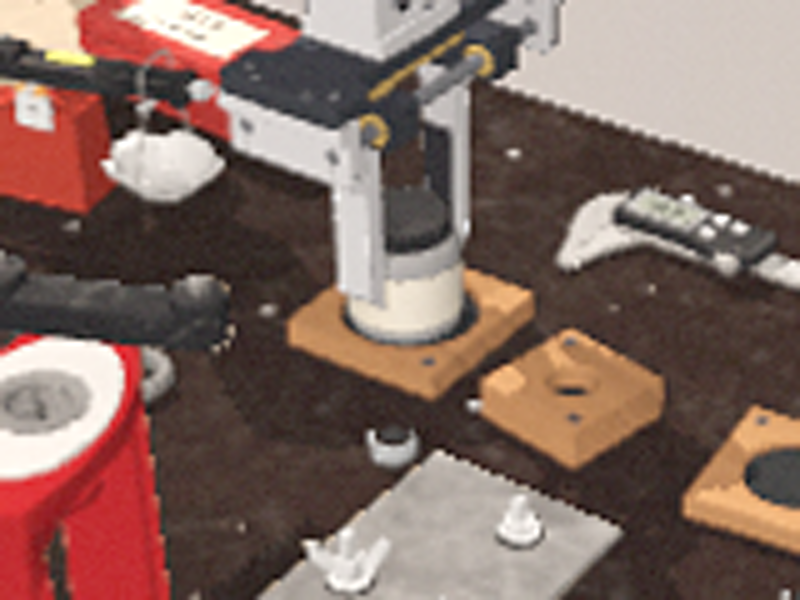

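The jar is down in the recess, slightly to one side. I had the tool x sign reversed, so I'll slide it back about 4 mm and release.

```bash
python3 -m creep '[[[0,0,-0.3,0,0,0,40],[-0.4,0,-0.3,0,0,0,40],[-0.4,0,0,0,0,0,40],[-0.4,0,0,0,0,0,40],[-0.4,0,0,0,0,0,65],[-0.4,0,0,0,0,0,85],[-0.4,0,-1,0,0,0,85],[-0.4,0,-5,0,0,0,85],[-0.4,0,-9,0,0,0,85],[-0.4,0,-10,0,0,0,85]]]'; python3 - <<'E'
from h import *
togo(386.5,357.5,60)
E
```

```text
time: 6.88
tool_pos: [525.1, 342.4, 133.8]
tool_rot: [0.5, 0.866, 0.002, 0.001]
ft_force: [-0.4, 0.1, 0.1]
gripper_width: 79.9
gripper_force: 0.0
shift cm [  8.25 -11.27   7.32]
tool y axis [0.866 0.5   0.005] yaw of y deg 30.029580256101724
```

```bash
python3 -m creep '[[[3,-4,2,0,0,0,70],[6,-8,4.5,0,0,0,62],[8.2,-11.2,7.3,0,0,0,62],[8.2,-11.2,9,0,0,0,62],[8.2,-11.2,11,0,0,0,62],[8.2,-11.2,12,0,0,0,62],[8.2,-11.2,12,0,0,0,62]]]'; python3 - <<'E'
from h import *
togo(387,357,4)
P=optics.capture('side'); save(P,'side4.png',(110,100,270,220),5)
E
```

```text
time: 7.75
tool_pos: [386.5, 356.4, 9.9]
tool_rot: [0.5, 0.866, -0.0, -0.0]
ft_force: [0.1, -0.1, 0.3]
gripper_width: 58.2
gripper_force: 0.0
shift cm [0.02 0.07 0.59]
tool y axis [ 0.866  0.5   -0.001] yaw of y deg 29.997587575354505
```

View pics/side4.png

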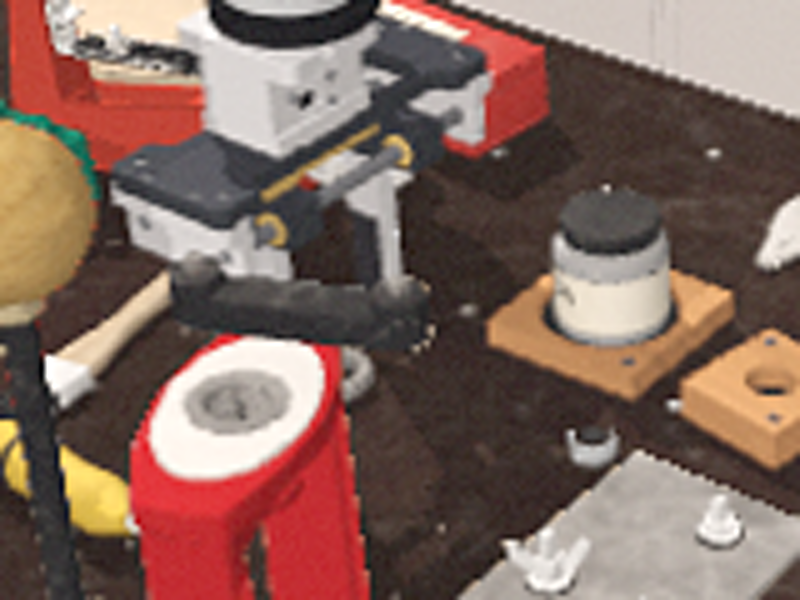

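The jar sits in its recess at crop (610,290). The ring, partly hidden, is at (350,375), where expected under the gripper. Closing on it.

```bash
python3 -m creep '[[[0,0.1,0.6,0,0,0,62],[0,0.1,0.65,0,0,0,62],[0,0.1,0.65,0,0,0,45],[0,0.1,0.65,0,0,0,35],[0,0.1,0.65,0,0,0,30],[0,0.1,0.65,0,0,0,30],[0,0.1,0.65,0,0,0,30]]]' 20; python3 - <<'E'
from h import *
togo(627.5,147,80)
E
```

```text
time: 8.68
tool_pos: [387.1, 357.3, 4.1]
tool_rot: [0.5, 0.866, 0.0, 0.0]
ft_force: [0.6, 0.4, 1.9]
gripper_width: 33.4
gripper_force: 20.0
shift cm [-30.23  10.29  -7.59]
tool y axis [0.866 0.5   0.   ] yaw of y deg 30.023521739695763
```

Width 33.4 is a bit under 36; lift and look before placing.

```bash
python3 -m creep '[[[0,0,-4,0,0,0,30],[0,0,-7.5,0,0,0,30],[-5,2,-8,0,0,0,30],[-11,4,-8,0,0,0,30],[-17,6,-8,0,0,0,30],[-23,8,-8,0,0,0,30],[-28,9.5,-8,0,0,0,30],[-30.2,10.3,-8,0,0,0,30],[-30.2,10.3,-8,0,0,0,30]]]'; python3 - <<'E'
from h import *
np.set_printoptions(precision=1,suppress=True)
P=optics.capture('side'); save(P,'side5.png',(240,110,370,220),6)
for c in ['top','side']:
    P=optics.capture(c)
    for t in ['lock_ring','ring_holder']:
        for d in optics.landmark_of(t,P): print(c,t,d['conf'],world(P,d['location']))
togo(627.5,147,12)
E
```

```text
time: 9.8
tool_pos: [627.9, 146.1, 83.3]
tool_rot: [0.501, 0.866, -0.0, -0.0]
ft_force: [-1.2, -0.0, 0.1]
gripper_width: 33.5
gripper_force: 20.0
top lock_ring 0.45 [313.1 331.   -1.9]
side lock_ring 0.55 [625.6 149.7  78. ]
side ring_holder 0.75 [629.2 146.    1.4]
shift cm [-0.1 -0.   7.2]
tool y axis [0.9 0.5 0. ] yaw of y deg 30.08285905877934
```

View pics/side5.png

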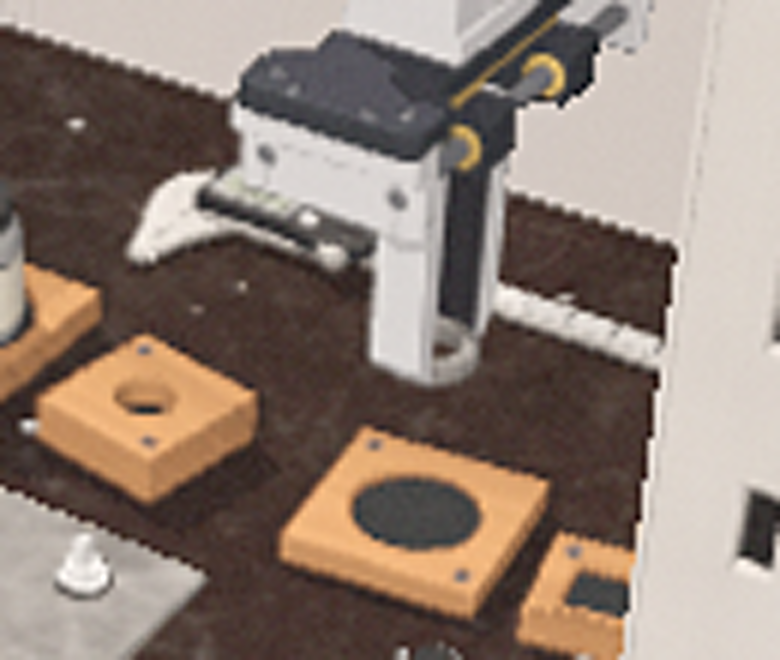

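The ring is level between the fingertips at crop (455,350), centred about on the holder recess (415,512). Lowering.

```bash
python3 -m creep '[[[0,0,3,0,0,0,30],[0,0,6,0,0,0,30],[0,0,6.8,0,0,0,30],[0,0,7.1,0,0,0,30],[0,0,7.1,0,0,0,30]]]'
```

```text
time: 10.78
tool_pos: [627.8, 147.5, 14.0]
tool_rot: [0.5, 0.866, 0.0, 0.001]
ft_force: [-0.3, -0.3, -0.3]
gripper_width: 33.3
gripper_force: 20.0
```

```bash
python3 -m creep '[[[0,0,0.1,0,0,0,30],[0,0,0.2,0,0,0,30],[0,0,0.2,0,0,0,30],[0,0,0.2,0,0,0,45],[0,0,0.2,0,0,0,55],[0,0,-1,0,0,0,60],[0,0,-5,0,0,0,60],[0,0,-8,0,0,0,60]]]'; python3 - <<'E'
from h import *
np.set_printoptions(precision=1,suppress=True)
togo(557,-12,110)
P=optics.capture('side'); save(P,'side6.png',(250,150,370,250),6)
for d in optics.trace('brass_tube',P)[:1]: ys,xs=np.nonzero(d['pixels']); print(d['conf'],xs.min(),xs.max(),ys.min(),ys.max(),'base',ray(P,xs[ys>ys.max()-4].mean(),ys.max()-1,0),'top',ray(P,xs[ys<ys.min()+4].mean(),ys.min()+1,58))
for d in optics.landmark_of('lock_ring',P): print(d['conf'],world(P,d['location']))
E
```

```text
time: 11.78
tool_pos: [627.6, 147.3, 95.2]
tool_rot: [0.5, 0.866, 0.0, 0.0]
ft_force: [-0.3, 0.0, 0.3]
gripper_width: 56.5
gripper_force: 0.0
shift cm [-10.3 -14.1  -1.5]
tool y axis [0.9 0.5 0. ] yaw of y deg 30.02671250103626
0.51 315 323 229 254 base [557.2 -12.    0. ] top [557.5  -9.7  58. ]
0.55 [627.9 148.8   7.4]
0.26 [628.2 147.6  -1.7]
```

View pics/side6.png

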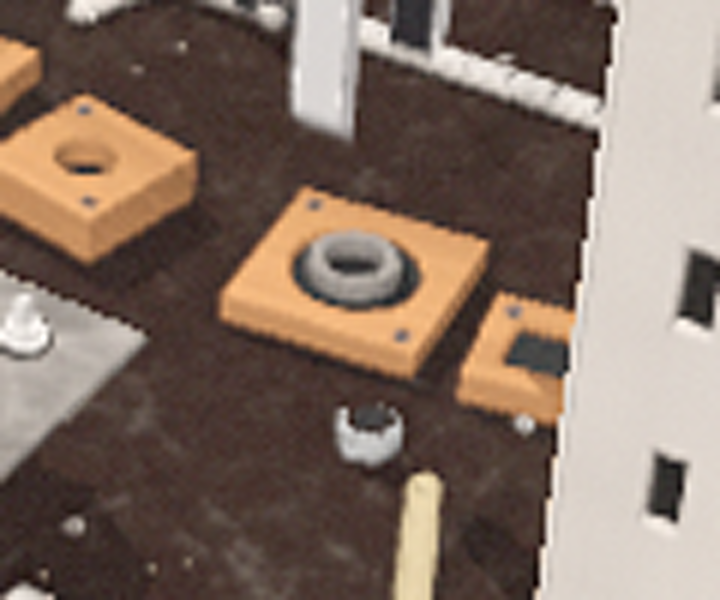

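The ring lies flat in its recess (355,268). Tube base and top agree at (557,-11). Going there.

```bash
python3 -m creep '[[[-3.4,-4.7,0,0,0,0,50],[-7,-9.4,0,0,0,0,45],[-10.3,-14,0,0,0,0,45],[-10.3,-14,0,0,0,0,45],[-10.3,-14,0,0,0,0,45]]]' 6; python3 - <<'E'
from h import *
np.set_printoptions(precision=1,suppress=True)
togo(557,-11.5,25); print(telemetry.read_state()['qpos'])
P=optics.capture('side'); save(P,'side7.png',(250,120,370,270),4)
E
```

```text
time: 12.55
tool_pos: [557.6, -11.7, 92.4]
tool_rot: [0.5, 0.866, -0.0, -0.0]
ft_force: [0.9, -0.7, 0.0]
gripper_width: 41.9
gripper_force: 0.0
shift cm [ 0.  -0.   6.7]
tool y axis [ 0.9  0.5 -0. ] yaw of y deg 30.005404697408586
[-0.1  0.4  1.6  0.   1.1 -0.6]
```

View pics/side7.png

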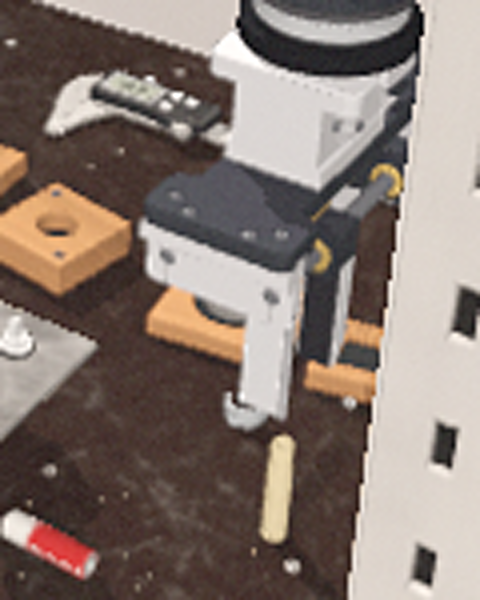

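Finger tips straddle the line above the tube top (285,437). Descending.

```bash
python3 -m creep '[[[0,0,2.5,0,0,0,45],[0,0,5,0,0,0,45],[0,0,6.6,0,0,0,45],[0,0,6.6,0,0,0,45],[0,0,6.6,0,0,0,25],[0,0,6.6,0,0,0,12],[0,0,6.6,0,0,0,8],[0,0,6.6,0,0,0,8],[0,0,6.6,0,0,0,8]]]' 6; python3 - <<'E'
from h import *
togo(564,245.5,110)
E
```

```text
time: 13.72
tool_pos: [558.0, -12.0, 27.4]
tool_rot: [0.5, 0.866, 0.0, 0.0]
ft_force: [-0.0, 0.4, 4.0]
gripper_width: 12.3
gripper_force: 6.0
shift cm [21.99 13.41 -8.26]
tool y axis [0.866 0.5   0.001] yaw of y deg 30.02500851971471
```

```bash
python3 -m creep '[[[0,0,-3,0,0,0,8],[0,0,-8,0,0,0,8],[4,2.5,-8.2,0,0,0,8],[8.5,5,-8.2,0,0,0,8],[13,8,-8.2,0,0,0,8],[17.5,10.5,-8.2,0,0,0,8],[20.5,12.5,-8.2,0,0,0,8],[22,13.4,-8.2,0,0,0,8],[22,13.4,-8.2,0,0,0,8]]]'; python3 - <<'E'
from h import *
np.set_printoptions(precision=1,suppress=True)
P=optics.capture('side'); save(P,'side8.png',(200,90,320,215),4.7)
for d in optics.landmark_of('tube_holder',P): print(d['conf'],world(P,d['location']))
for d in optics.landmark_of('brass_tube',P): print(d['conf'],world(P,d['location']))
for d in optics.trace('brass_tube',P)[:1]: ys,xs=np.nonzero(d['pixels']); print(d['conf'],xs.min(),xs.max(),ys.min(),ys.max(),'base',ray(P,xs[ys>ys.max()-4].mean(),ys.max()-1,telemetry.read_state()['tool_pos'][2]-27.4))
togo(564,245.5,35)
E
```

```text
time: 14.85
tool_pos: [563.5, 245.7, 108.7]
tool_rot: [0.499, 0.866, -0.0, -0.0]
ft_force: [-0.8, -0.0, -0.5]
gripper_width: 11.9
gripper_force: 6.0
0.95 [563.3 243.    1.3]
0.19 [627.7 149.3   5.1]
0.47 [561.9 245.9  80.3]
0.58 262 266 146 154 base [564.  248.5  81.6]
shift cm [0.1 0.1 7.4]
tool y axis [ 0.9  0.5 -0. ] yaw of y deg 29.945197217309207
```

View pics/side8.png

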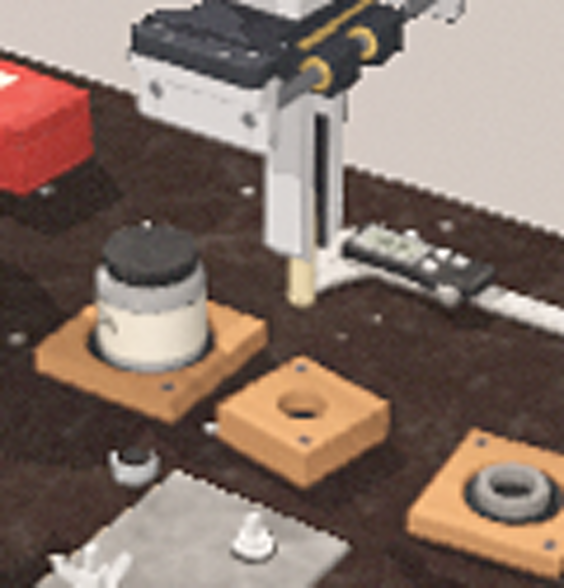

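The tube hangs upright at (301,285), right over the recess (302,403). Lowering.

```bash
python3 -m creep '[[[0,0,3,0,0,0,8],[0,0,5.5,0,0,0,8],[0,0,6.5,0,0,0,8],[0,0,7.1,0,0,0,8],[0,0,7.3,0,0,0,8],[0,0,7.3,0,0,0,8]]]'
```

```text
time: 15.8
tool_pos: [563.9, 245.6, 36.6]
tool_rot: [0.5, 0.866, 0.0, 0.0]
ft_force: [0.7, 0.1, -0.7]
gripper_width: 12.1
gripper_force: 6.0
```

```bash
python3 -m creep '[[[0,0,0.1,0,0,0,8],[0,0,0.15,0,0,0,8],[0,0,0.15,0,0,0,8],[0,0,0.15,0,0,0,12],[0,0,0.15,0,0,0,16],[0,0,0.15,0,0,0,22],[0,0,0.15,0,0,0,30],[0,0,-3,0,0,0,35],[0,0,-7,0,0,0,35],[0,0,-9,0,0,0,35]]]'; python3 - <<'E'
from h import *
np.set_printoptions(precision=1,suppress=True)
togo(448.5,18.7,120)
P=optics.capture('side'); save(P,'side9.png',(200,120,320,280),3.7)
d=optics.trace('battery_center',P)[0]; c=cv2.findContours(d['pixels'].astype(np.uint8),0,1)[0][0][:,0]
w=np.array([ray(P,u,v,8)[:2] for u,v in c],np.float32); print('batt',cv2.minAreaRect(w))
E
```

```text
time: 17.05
tool_pos: [564.1, 245.8, 128.2]
tool_rot: [0.5, 0.866, 0.001, 0.001]
ft_force: [-0.0, -0.1, 0.5]
gripper_width: 32.7
gripper_force: 0.0
shift cm [-13.9 -21.4   0.8]
tool y axis [0.9 0.5 0. ] yaw of y deg 30.03040165015704
batt ((449.7228088378906, 22.87322235107422), (16.256500244140625, 50.69519805908203), 27.677490234375)
```

View pics/side9.png

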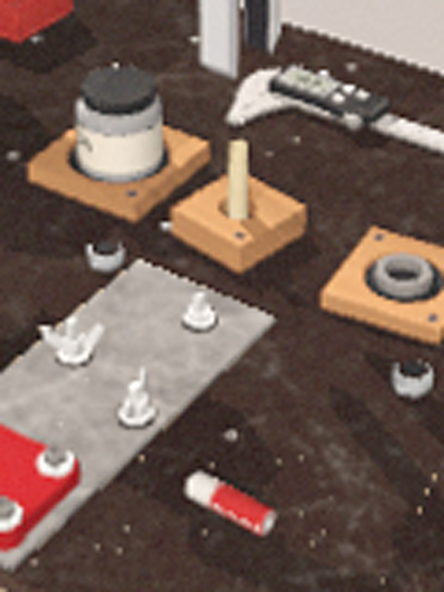

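Tube stands upright in its recess (238,180). Battery at (229,500), centre ≈ (449,20), axis ≈ 27°. The toggle clamp is near, so I'll first hover high and check arm clearance.

```bash
python3 -m creep '[[[-3,-5,-2,0,0,0.3,40],[-6,-10,-2,0,0,0.3,45],[-9.5,-15,-2,0,0,0.3,45],[-13,-20,-2,0,0,0.3,45],[-13.8,-21.3,-2,0,0,0.3,45],[-13.8,-21.3,-2,0,0,0.3,45]]]'; python3 - <<'E'
from h import *
np.set_printoptions(precision=3,suppress=True)
togo(449,19.7,6); print(telemetry.read_state()['qpos'])
P=optics.capture('side'); save(P,'side10.png',s=1.5)
E
```

```text
time: 17.9
tool_pos: [448.2, 19.3, 145.6]
tool_rot: [0.518, 0.855, -0.0, -0.0]
ft_force: [0.1, 0.1, 0.5]
gripper_width: 41.9
gripper_force: 0.0
shift cm [-0.    0.09 13.96]
tool y axis [ 0.887  0.462 -0.   ] yaw of y deg 27.541330479475114
[-0.039  0.138  1.866  0.     1.137 -0.519]
```

View pics/side10.png

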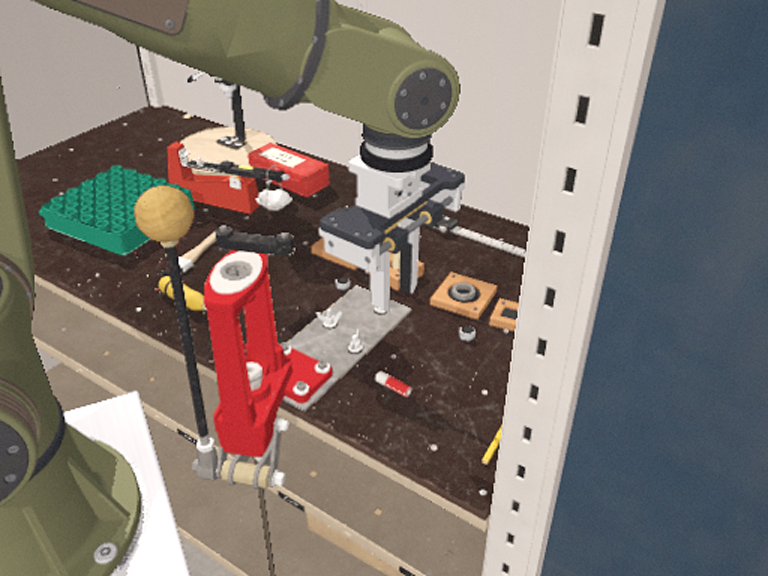

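The gripper hovers above the battery (393,384) and the forearm passes well above the clamp ball (165,215). Descending in stages.

```bash
python3 -m creep '[[[0,0.1,3,0,0,0,45],[0,0.1,6,0,0,0,45],[0,0.1,9,0,0,0,45],[0,0.1,11.5,0,0,0,45],[0,0.1,11.5,0,0,0,45]]]' 10; python3 - <<'E'
from h import *
togo(449,19.7,6)
P=optics.capture('side'); save(P,'side11.png',(130,120,330,270),4)
E
```

```text
time: 18.58
tool_pos: [448.6, 21.2, 29.4]
tool_rot: [0.517, 0.856, -0.001, -0.002]
ft_force: [-0.4, -0.4, 1.4]
gripper_width: 42.5
gripper_force: 0.0
shift cm [-0.16 -0.02  2.34]
tool y axis [ 0.885  0.465 -0.003] yaw of y deg 27.716276834054153
```

View pics/side11.png

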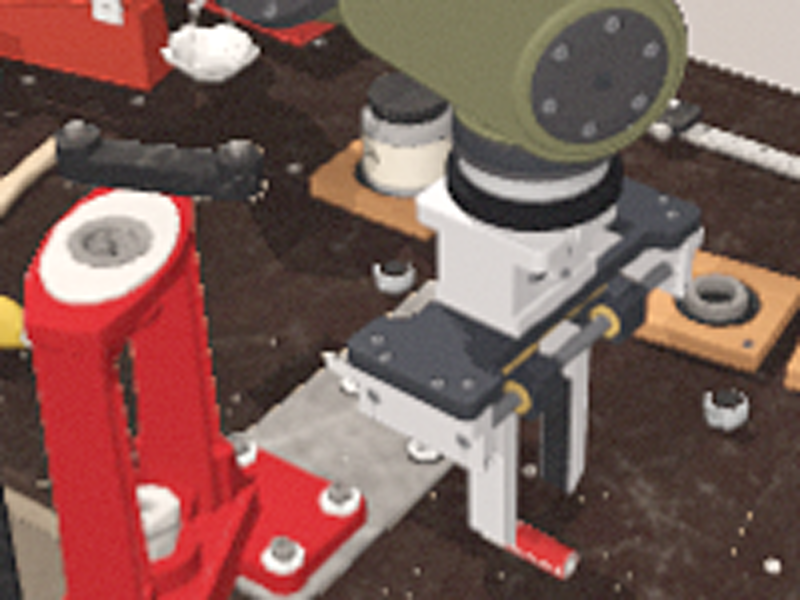

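The clamp is clear and the fingers straddle the battery (red end at (545,550)). Closing.

```bash
python3 -m creep '[[[-0.1,0,1.5,0,0,0,45],[-0.1,0,2.2,0,0,0,45],[-0.1,0,2.25,0,0,0,45],[-0.1,0,2.25,0,0,0,30],[-0.1,0,2.25,0,0,0,18],[-0.1,0,2.25,0,0,0,12],[-0.1,0,2.25,0,0,0,12],[-0.1,0,2.25,0,0,0,12]]]' 10; python3 - <<'E'
from h import *
togo(676,61.4,80)
E
```

```text
time: 19.62
tool_pos: [449.7, 19.1, 8.6]
tool_rot: [0.518, 0.855, 0.0, 0.0]
ft_force: [-0.9, -0.5, 3.2]
gripper_width: 16.1
gripper_force: 10.0
shift cm [-6.74 22.01 -7.13]
tool y axis [0.886 0.464 0.   ] yaw of y deg 27.62400799359073
```

Tips are only at mid-height of the battery; regrip 3 mm lower.

```bash
python3 -m creep '[[[0,0,0,0,0,0,24],[0,0,0.3,0,0,0,24],[0,0,0.35,0,0,0,24],[0,0,0.35,0,0,0,14],[0,0,0.35,0,0,0,12],[0,0,0.35,0,0,0,12]]]' 12; python3 - <<'E'
from h import *
togo(676,61.4,80)
E
```

```text
time: 20.38
tool_pos: [449.6, 19.1, 5.0]
tool_rot: [0.518, 0.855, 0.0, 0.0]
ft_force: [-0.8, -0.8, -0.6]
gripper_width: 16.4
gripper_force: 12.0
shift cm [-6.75 22.02 -7.5 ]
tool y axis [0.886 0.464 0.   ] yaw of y deg 27.627078051781947
```

```bash
python3 -m creep '[[[0,0,-4,0,0,0,12],[0,0,-8,0,0,0,12],[-1.5,5,-8,0,0,-0.5,12],[-3,10,-8,0,0,-1,12],[-4.5,15,-8,0,0,-1.5,12],[-6,20,-8,0,0,-1.76,12],[-6.7,22,-7.5,0,0,-1.76,12],[-6.7,22,-7.5,0,0,-1.76,12]]]'; python3 - <<'E'
from h import *
np.set_printoptions(precision=1,suppress=True)
togo(676,61.4,14)
for c in ['side','top']:
    P=optics.capture(c); save(P,c+'12.png',(260,80,400,190),5.5) if c=='top' else 0
    for t in ['battery_center','cell_holder']:
        for d in optics.landmark_of(t,P): print(c,t,d['conf'],world(P,d['location']))
E
```

```text
time: 21.38
tool_pos: [675.7, 61.9, 78.6]
tool_rot: [0.409, 0.913, -0.0, -0.001]
ft_force: [-0.2, -0.2, -0.6]
gripper_width: 16.6
gripper_force: 12.0
shift cm [-0.1 -0.   6.5]
tool y axis [ 0.7  0.7 -0. ] yaw of y deg 41.7150347754147
side battery_center 0.44 [670.8  60.   84.8]
side cell_holder 0.81 [681.7  59.6   1.3]
top cell_holder 0.66 [675.2  62.3  -2.3]
```

View pics/top12.png

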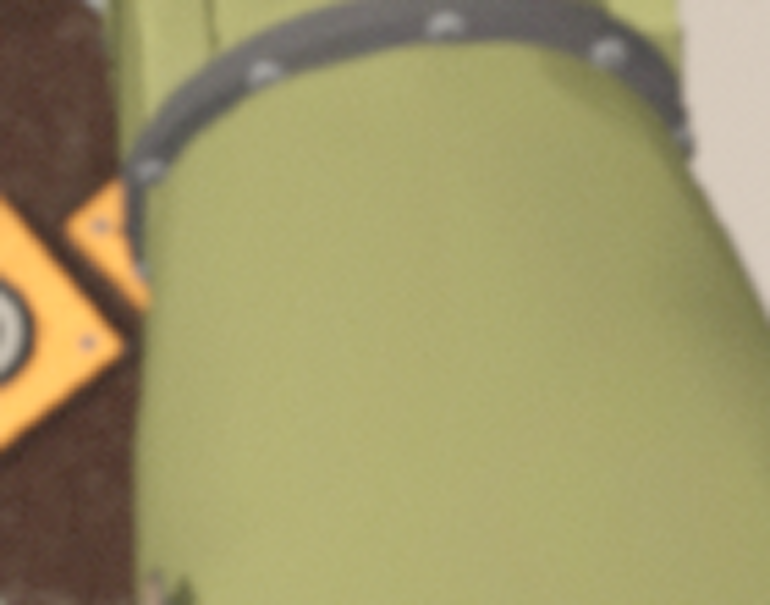

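The arm hides the holder from the top camera, so I'll check the recess centre in the first saved top picture.

```bash
python3 - <<'E'
from h import *
np.set_printoptions(precision=1,suppress=True)
P=optics.capture('top'); im=cv2.resize(cv2.imread('pics/top0.png'),(512,384),interpolation=cv2.INTER_AREA)
g=((im[:,:,2].astype(int)<115)).astype(np.uint8); m=np.zeros_like(g); m[103:130,280:312]=g[103:130,280:312]
n,l,st,ce=cv2.connectedComponentsWithStats(m,connectivity=4); k=l[116,296]; print(k,st[k],ce[k],ray(P,*ce[k],8))
c=cv2.findContours((l==k).astype(np.uint8),0,1)[0][0][:,0]
print(cv2.minAreaRect(np.array([ray(P,u,v,8)[:2] for u,v in c],np.float32)))
togo(677,61,14)
E
```

```text
2 [284 104  25  24 245] [295.5 115.8] [676.5  61.3   8. ]
((676.4454956054688, 61.435150146484375), (19.068748474121094, 55.25299072265625), 41.798465728759766)
shift cm [-0.1  0.1  6.7]
tool y axis [0.7 0.7 0. ] yaw of y deg 41.696358453720116
```

```bash
python3 -m creep '[[[0,0.05,3,0,0,0,12],[0,0.05,5.5,0,0,0,12],[0,0.05,6.2,0,0,0,12],[0,0.05,6.4,0,0,0,12],[0,0.05,6.4,0,0,0,12]]]'
```

```text
time: 22.35
tool_pos: [676.4, 62.1, 17.0]
tool_rot: [0.409, 0.912, 0.0, 0.001]
ft_force: [0.4, -0.4, -0.4]
gripper_width: 15.9
gripper_force: 12.0
```

```bash
python3 -m creep '[[[0,0,0.2,0,0,0,12],[0,0,0.35,0,0,0,12],[0,0,0.35,0,0,0,12],[0,0,0.35,0,0,0,12]]]'
```

```text
time: 22.85
tool_pos: [676.1, 62.1, 12.8]
tool_rot: [0.409, 0.912, 0.0, 0.0]
ft_force: [-1.1, 0.1, 3.4]
gripper_width: 16.5
gripper_force: 12.0
```

```bash
python3 -m creep '[[[0,0,0,0,0,0,18],[0,0,0,0,0,0,25],[0,0,0,0,0,0,35],[0,0,-2,0,0,0,35],[0,0,-7,0,0,0,35],[0,0,-13,0,0,0,35],[5,0,-15,0,0,0,35],[10,0,-15,0,0,0,35],[16,0,-15,0,0,0,35],[22,0,-15,0,0,0,35]]]'; python3 -m creep '[[[6,0,-2,0,0,0,35],[12,0,-2,0,0,0,35],[18,-4,-2,0,0,0,35],[20,-10,-2,0,0,0,35],[20,-12,-2,0,0,0,35],[20,-12,-2,0,0,0,35]]]'; python3 - <<'E'
from h import *
np.set_printoptions(precision=1,suppress=True)
P=optics.capture('top'); save(P,'top13.png',(120,95,330,235),3.7)
for t in ['wax_jar','lock_ring','brass_tube','battery_center']:
    for d in optics.landmark_of(t,P): print(t,d['conf'],world(P,d['location']))
E
```

```text
time: 24.1
tool_pos: [528.3, 227.5, 163.9]
tool_rot: [0.409, 0.912, 0.001, 0.001]
ft_force: [0.3, 0.9, 0.7]
gripper_width: 32.9
gripper_force: 0.0
time: 24.85
tool_pos: [306.1, 295.6, 184.0]
tool_rot: [0.409, 0.913, 0.001, 0.001]
ft_force: [0.2, -0.6, 0.9]
gripper_width: 32.9
gripper_force: 0.0
wax_jar 0.94 [520.5 345.5   9.8]
wax_jar 0.6 [675.7  62.1  13.5]
lock_ring 0.48 [626.6 143.2   9.9]
lock_ring 0.47 [312.  331.3  -1. ]
brass_tube 0.37 [566.6 246.7   8.8]
battery_center 0.58 [676.9  61.8  11.5]
```

View pics/top13.png

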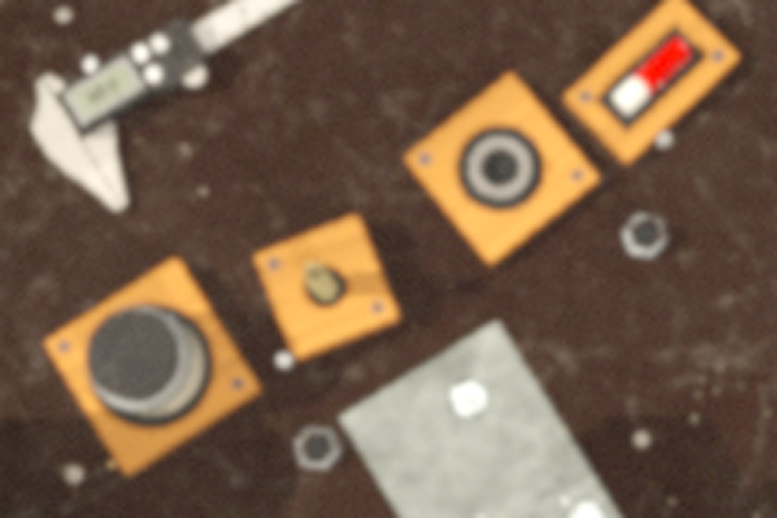

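All four sit in their recesses: jar (140,360), tube (323,284), ring (500,167), battery (652,75). The robot is clear.

```bash
python3 -c "
from bench import job
print(job.job_done())"
```

```text
the job is handed in; nothing more can be done
None
```

The jar, lock ring, brass tube and battery are each seated in their own holder and released, with the arm clear; I handed the job in at about 25 s (the interface gave no verdict).

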